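# Fit the crank on the desk coffee mill and grind two turns

## Robot

A 6-joint arm with a two-finger parallel gripper is mounted at the origin on the work surface. World frame = base frame: x ahead of the robot, y to its left, z up, the work surface at z = 0. Lengths are in m, angles in rad, forces in N, time in s.
With the tool pointing down it reaches from about 0.375 to 0.975 m from the base axis. Payload 3.8 kg.
Tool frame: the origin (TCP) lies at the very end of the fingers, on their centre line; the grasp point (between the pads) lies behind it (bot.tcp_to_grasp is the y of the grasp point in the tool frame, in m); y points along the fingers, z is the direction in which the jaws open and shut, and the axes are right-handed (so a half turn about y gives the same grasp; the last joint's range is limited). The gripper opens to 85 mm and grips with 20 to 120 N. Pads are 22 mm wide; open, the fingers measure 114 mm over their backs; the gripper's body (76 mm by 85 mm) begins 54 mm behind the grasp point. The pads swing forward as they close: fully open they stand 13 mm farther back than shut.
Start: joints at [1.147, 0.264, 1.604, -0, 1.274, -0.037], TCP at [0.255, 0.625, 0.231] pointing down, gripper open.
Joint ranges: [-2.63, 2.63], [-0.94, 2.18], [0.31, 2.57], [-1.31, 4.45], [0, 2.66], [-2.55, 2.55]. Speed limits (rad/s): [2.57, 2.57, 3.14, 3.14, 3.14, 3.14].

## Interface

Orientations are given as a rotation vector (axis times angle).
In Python, from workcell import bot, optics, workorder gives the robot as it stands.
- The arm moves only by the shell command python3 -m handwheel 'ROWS' [FORCE]. ROWS is JSON, a list of rows, each a list of 7 numbers: the shift along the tool's x, y, z in m, then the turn, a rotation vector about the tool's x, y, z in rad, then the opening, from 0 (shut) to 1 (fully open). A call has 1 to 8 rows; each row shifts and turns the commanded pose from where the row before left it, along the tool's axes as they then stand; what a row does not reach is not made up. A row lasts 1/8 s, in which the tool goes at most 62.5 mm and 10.7 degrees, less where a joint would pass 70% of its speed; a pose out of reach is approached as far as the arm can. A call with a gripper value outside its range is refused whole. The fingers move at their own pace and stop on an object; FORCE is the grip in N (left out, the last holds). Time passes only in rows, so rows that do not move let the fingers close. It gives the time, the measured TCP pose, the force and the opening at its end, in the units of the state.
- bot.read_state(): the state, without advancing time (a new reading comes with each control period).
- optics.read_camera(name): name is "scene" or "top" or "wrist"; returns a dict with "image" (420x560x3 uint8, red, green, blue), "z_map" (420x560 float32, m along the optical axis (not along the pixel's ray), 0 where there is no reading), "mtx" (3x3 intrinsics, pixels), "world_from_camera" (4x4, takes a point from camera to world coordinates); the wrist camera has in their place "hand_eye" (4x4, takes a point from camera to tool coordinates, whose origin is the TCP and whose axes are the tool frame's). Camera axes: x right, y down, z forward; pixel columns grow to the right and rows downward; lengths in m; the calibration is good to about 2 mm. A picture is of the moment at which its call begins: read the wrist's pose just before it.
- workorder.finish_job(): hands the job in, once; it reports no verdict.
The state is a dict: "time": time; "q": joint angles; "joint_vel": joint speeds; "joint_torque": joint torques, N m; "tool_pos": TCP position; "tcp_rot": TCP orientation; "wrist_force": force on the tool from outside, world axes, zero at the start; "torque": the same for the moment, N m; "width": opening from 0.0 (shut) to 1.0 (fully open).
Only numpy, scipy, OpenCV 4.12 (cv2) and the standard library are available. Lean on these libraries where they do the work, as an engineer would, in place of code of your own. Each camera call takes 0.05 s, during which the arm holds its last target.

## Task

Put the loose crank onto the spindle of the coffee mill, easing it round until its slot drops over the cross pin and it sits fully home, without ramming it. Then grind the last beans: by its knob turn the crank two full turns clockwise (up to a quarter turn over does no harm) at an unhurried, even pace, never faster than a turn in two seconds even where the load lets go behind the heavy point of each turn, and without turning back, wrenching or lifting the crank. Let go, leave the crank home on the mill, and leave the other things on the desk where they stand.

Things in the scene. Friction and masses are not known exactly. Their poses are not given: they have to be found in the camera images.
- mill_rim (a point): Centre of the flat top rim (68 mm across) of the coffee mill, on the spindle axis, 168 mm above the desk; z up. The mill is a round upright steel and wood column, 76 mm across, held fast to the desk by a black vacuum foot 128 mm across. The x and y axes here do NOT tell how the cross pin lies.
- spindle_nose (a point): Top of the spindle, 26 mm above the rim: a round-nosed stub 14 mm thick. Through it runs a level round cross pin, 8 mm thick, 44 mm long, its top 12 mm above the rim. Its direction differs each time and is not measured (nor in these axes): look, or turn the crank lightly on the pin (about 5 N down) until it drops. Under that the pin stays put.
- spindle (a joint): Turn of the spindle in rad, 0 at the start, growing clockwise seen from above; 2 pi is a turn, no end stop. It only drags, never pushes back: about 0.2 Nm (2 N at the knob) for most of a turn, rising to about 1 Nm (10 N) at one heavy point a turn, near pi and 3 pi, then letting go.
- crank_hub (a point): Centre of the hub of the loose steel crank (about 0.3 kg), which stands upright on the desk. Hub: block 44 mm along the arm (x), 46 mm across it (y), 40 mm tall; this point is 20 mm above its underside, and 20 mm above mill_rim when home. x points along the flat arm (18 mm wide, 8 mm thick, level with the underside) to the knob; z up.
- crank_slot (a point): Centre of the hub's underside, same axes as crank_hub. In it are a slot right across the hub along y (across the arm), 10 mm wide, 16 mm deep, for the cross pin (fits either way round), and a central bore 16 mm square, 30 mm deep, for the spindle. Resting on the pin it is 12 mm above the rim; home, the underside lies on the rim.
- crank_knob (a point): Centre of the wooden knob on the crank's arm: upright barrel 28 mm thick, 44 mm tall, its axis 100 mm from the hub's; this point is 35 mm above the crank's underside. The knob turns freely on its own axis, so a fixed wrist can hold it all the way round.
- mug: White mug, 80 mm across, 92 mm tall, bystander; origin under its centre. The mug and the crank may have changed sides.
- bean_jar: Closed amber jar with steel lid, 72 mm across, 115 mm tall, bystander; origin under its centre.
- parts_tray: Grey divided tray, 150 x 110 x 30 mm, bystander; origin under its centre.
- screwdriver: Screwdriver, 160 mm long, lying, bystander; origin below its middle.
- notebook: Closed grey notebook, 90 x 130 x 14 mm, bystander; origin under its centre.
- paint_pot: Small paint pot with white cap, 30 mm across, 45 mm tall, bystander; origin under its centre.
- mouse: Black computer mouse, 110 x 60 x 34 mm, bystander; origin under its centre.
There are look-alikes about, which are no part of the job. Of the things that look like the part that bears mill_rim, take the one that is nearest to the robot's base at the start. What is shaped like the part that bears crank_hub but turquoise is not meant.

How it is judged:
By the outcome, as a careful person would: the job done as asked, in the order asked, and still so for the second after the job is handed in, with the robot touching nothing.
It also fails if it takes over 72 s, if anything falls off the work surface, if the arm or the gripper's body presses on something with over 40 N, if the wrist force passes 120 N, or if a joint passes its speed limit or range.

## Working session

There is one attempt and no reset: what is moved stays moved. The work goes in short steps, Python scripts to look and compute and a shell command to move; the robot and the scene stay as the last step left them, time stands still between calls to the robot, and variables do not carry over. Pictures are saved under pics/ and viewed, and the job is handed in when it is done.

```bash
ls; mkdir -p pics
cat > h.py <<'E'
import numpy as np,cv2
from workcell import bot,optics,workorder
from scipy.spatial.transform import Rotation as R
def T():
    s=bot.read_state();M=np.eye(4);M[:3,:3]=R.from_rotvec(s['tcp_rot']).as_matrix();M[:3,3]=s['tool_pos'];return M
def cam(n):
    M=T();c=optics.read_camera(n)
    c['W']=c['world_from_camera'] if n!='wrist' else M@c['hand_eye']
    return c
def pt(c,u,v,z=None):
    if z is None:
        p=c['z_map'][int(v)-1:int(v)+2,int(u)-1:int(u)+2];p=p[p>0];z=np.median(p)
    K=c['mtx'];x=np.array([(u-K[0,2])/K[0,0]*z,(v-K[1,2])/K[1,1]*z,z,1]);return (c['W']@x)[:3]
def cloud(c):
    z=c['z_map'];K=c['mtx'];v,u=np.mgrid[:z.shape[0],:z.shape[1]]
    P=np.stack([(u-K[0,2])/K[0,0]*z,(v-K[1,2])/K[1,1]*z,z,np.ones_like(z)],-1)@c['W'].T
    return P[...,:3]
def ray(c,u,v,h):
    K=c['mtx'];d=c['W'][:3,:3]@np.array([(u-K[0,2])/K[0,0],(v-K[1,2])/K[1,1],1]);o=c['W'][:3,3];return o+d*(h-o[2])/d[2]
def save(n,im): cv2.imwrite('pics/'+n+'.png',im[...,::-1])
E
python3 - <<'E'
from h import *
import pickle
print(bot.tcp_to_grasp, bot.read_state())
for n in ['scene','top','wrist']:
    c=cam(n);save(n+'0',c['image']);pickle.dump(c,open(n+'0.pkl','wb'));print(n,c['W'].round(3).tolist(),c['mtx'][0,0])
E
```

```text
pics
-0.0187 {'time': 0.0, 'q': array([ 1.14710698e+00,  2.64798858e-01,  1.60536495e+00, -2.82306228e-06,
        1.27371577e+00, -3.68827799e-02]), 'joint_vel': array([-0.00030565,  0.00039139,  0.00225157,  0.00063747, -0.00183637,
       -0.00084668]), 'joint_torque': array([-2.81443971e-05, -5.15108728e+01, -3.67317438e+01, -4.33923651e-04,
        1.33355783e-02,  3.96644339e-06]), 'tool_pos': array([0.25432253, 0.62446487, 0.22993613]), 'tcp_rot': array([-1.5516448 ,  0.3039567 , -0.30313643]), 'wrist_force': array([0.1894823 , 0.17177235, 0.18375146]), 'torque': array([ 0.02130309,  0.00679564, -0.0050239 ]), 'width': 1.0010949482398004}
scene [[0.379, 0.696, -0.61, 1.306], [0.925, -0.278, 0.259, -0.35], [0.011, -0.662, -0.749, 1.052], [0.0, 0.0, 0.0, 1.0]] 490.5211641297504
top [[-0.013, -0.99, 0.138, 0.416], [-1.0, 0.014, 0.005, -0.058], [-0.006, -0.138, -0.99, 1.113], [0.0, 0.0, 0.0, 1.0]] 403.2109075258423
wrist [[0.378, 0.889, 0.257, 0.189], [0.926, -0.363, -0.107, 0.65], [-0.002, 0.278, -0.961, 0.373], [0.0, 0.0, 0.0, 1.0]] 297.03970139734645
```

View pics/scene0.png

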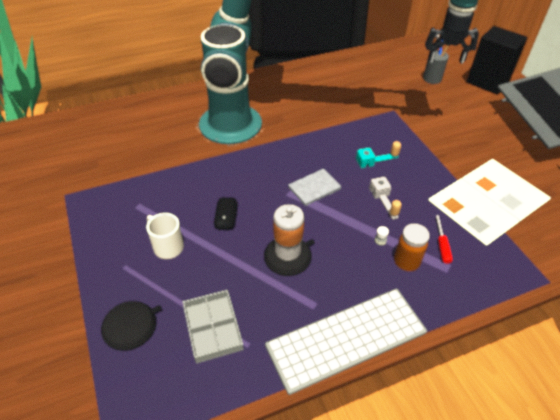

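View pics/top0.png

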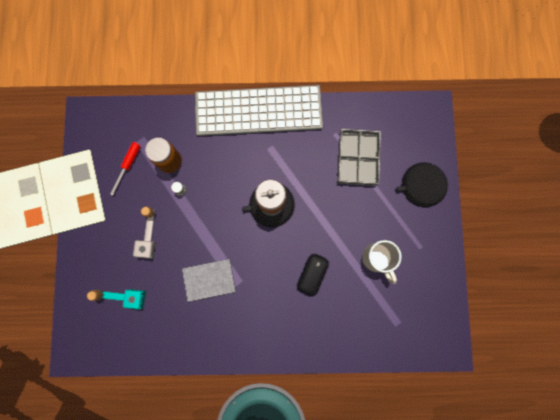

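View pics/wrist0.png

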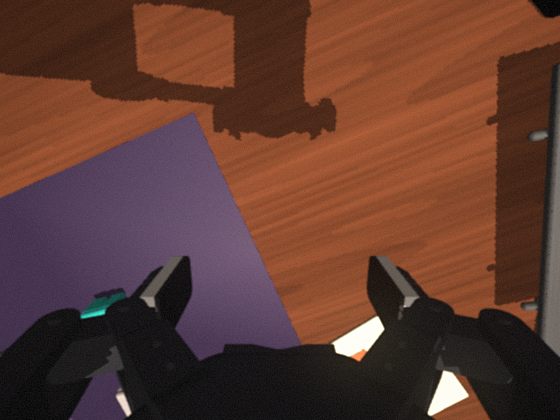

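Candidates in the top picture are:
- **Mill:** the column at (270,195). The other look-alike is a black foot at (425,185), which has no column and lies farther off.
- **Crank:** the grey steel one with hub (143,250) and knob (147,212). The turquoise one at (132,299) is not meant.

I choose the column and the steel crank, and check both close up.

Run:
```python
from h import *
import pickle
t=pickle.load(open('top0.pkl','rb'));s=pickle.load(open('scene0.pkl','rb'))
im=t['image']
a=cv2.resize(im[160:240,230:310],(400,400),interpolation=cv2.INTER_CUBIC);b=cv2.resize(im[195:275,105:185],(400,400),interpolation=cv2.INTER_CUBIC)
save('crop0',np.hstack([a,b]))
P=cloud(t)
Q=P.reshape(-1,3);
for nm,(u0,u1,v0,v1) in dict(mill=(245,300,170,225),crank=(130,160,203,262)).items():
    q=P[v0:v1,u0:u1].reshape(-1,3)
    print(nm,np.histogram(q[:,2],bins=np.arange(-.01,.22,.01)))
q=P[160:230,240:310].reshape(-1,3);m=q[(q[:,2]>.16)&(q[:,2]<.175)];print('rim',m.mean(0),m.min(0),m.max(0),(m.min(0)+m.max(0))/2)
m=q[(q[:,2]>.176)];print(m.round(3).tolist())
for nm,(u,v) in dict(hub=(143,250),knob=(147,212)).items(): print(nm,pt(t,u,v))
q=P[200:265,125:165].reshape(-1,3)
m=q[(q[:,2]>.034)&(q[:,2]<.045)];print('hub',m.mean(0),(m.min(0)+m.max(0))/2,len(m))
m=q[(q[:,2]>.05)];print('knob',m.mean(0),(m.min(0)+m.max(0))/2,m[:,2].max())
P=cloud(s);q=P[190:280,250:330].reshape(-1,3);m=q[(q[:,2]>.16)&(q[:,2]<.175)];print('rim scene',m.mean(0),(m.min(0)+m.max(0))/2)
q=P[165:225,360:410].reshape(-1,3);
m=q[(q[:,2]>.034)&(q[:,2]<.045)&(q[:,0]<.45)];print('hub',m.mean(0),(m.min(0)+m.max(0))/2,len(m))
m=q[(q[:,2]>.05)];print('knob',m.mean(0),(m.min(0)+m.max(0))/2)
```

```text
mill (array([456, 933, 236, 507,  26,  11,   7,   0,   0,  16,   3,   4,  14,
        15,  19,  43,  13, 566,  93,  20,  20,   0]), array([-0.01,  0.  ,  0.01,  0.02,  0.03,  0.04,  0.05,  0.06,  0.07,
        0.08,  0.09,  0.1 ,  0.11,  0.12,  0.13,  0.14,  0.15,  0.16,
        0.17,  0.18,  0.19,  0.2 ,  0.21]))
crank (array([391, 877,  66,  35, 180, 147,  63,   4,   0,   0,   0,   0,   0,
         0,   0,   0,   0,   0,   0,   0,   0,   0]), array([-0.01,  0.  ,  0.01,  0.02,  0.03,  0.04,  0.05,  0.06,  0.07,
        0.08,  0.09,  0.1 ,  0.11,  0.12,  0.13,  0.14,  0.15,  0.16,
        0.17,  0.18,  0.19,  0.2 ,  0.21]))
rim [ 0.5896631  -0.03572684  0.16747129] [ 0.55484494 -0.07046187  0.16029758] [ 0.6253868  -0.00073544  0.17366067] [ 0.59011587 -0.03559866  0.16697912]
[[0.416, -0.058, 1.113], [0.416, -0.058, 1.113], [0.416, -0.058, 1.113], [0.416, -0.058, 1.113], [0.416, -0.058, 1.113], [0.416, -0.058, 1.113], [0.416, -0.058, 1.113], [0.416, -0.058, 1.113], [0.416, -0.058, 1.113], [0.416, -0.058, 1.113], [0.416, -0.058, 1.113], [0.416, -0.058, 1.113], [0.416, -0.058, 1.113]
[... 1803 characters left out ...]
6, -0.058, 1.113], [0.416, -0.058, 1.113], [0.416, -0.058, 1.113], [0.416, -0.058, 1.113], [0.416, -0.058, 1.113], [0.416, -0.058, 1.113], [0.416, -0.058, 1.113], [0.416, -0.058, 1.113], [0.416, -0.058, 1.113]]
hub [0.46744591 0.307112   0.04221812]
knob [0.56710706 0.29500127 0.05628318]
hub [0.47631099 0.30782551 0.0396184 ] [0.51442438 0.30970321 0.03933487] 293
knob [0.5450531  0.24022582 0.22781745] [0.49841279 0.12571486 0.58214673] 1.113380571683886
rim scene [ 0.59894153 -0.03629405  0.16748502] [ 0.59527347 -0.03452697  0.16744585]
hub [0.44821779 0.29683265 0.03588097] [0.44821779 0.29683265 0.03588097] 1
knob [0.75167704 0.14286212 0.29533263] [ 0.93282541 -0.01870461  0.55119575]
```

View pics/crop0.png

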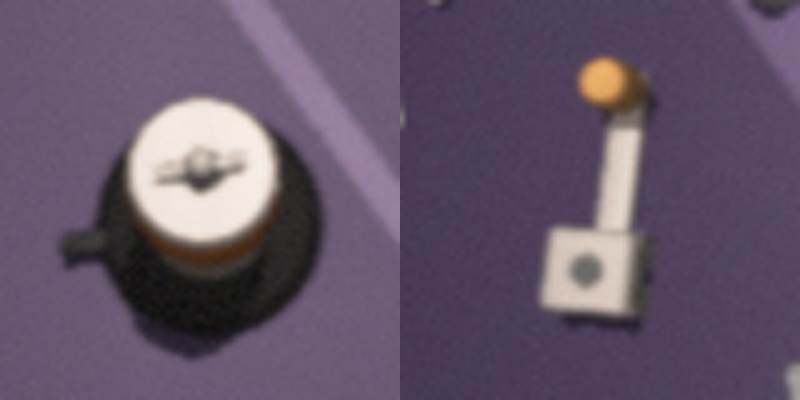

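The top picture shows the mill column with its cross pin lying almost along world y. The crop on the right shows the steel crank with hub at about (0.467,0.307) and knob at about (0.567,0.295), 100 mm apart as it should be. Next I work out the hover pose.

```bash
cat >> h.py <<'E'
def goal(p,ang):
    """tool down, y=-Z, tool z (jaws) horizontal at angle ang(rad)"""
    z=np.array([np.cos(ang),np.sin(ang),0]);y=np.array([0,0,-1.]);x=np.cross(y,z)
    M=np.eye(4);M[:3,:3]=np.stack([x,y,z],1);M[:3,3]=p;return M
def plan(p,ang,n,cur=None):
    A=T() if cur is None else cur;B=goal(p,ang);rv=R.from_matrix(A[:3,:3].T@B[:3,:3]).as_rotvec()
    print('total rot tool',rv.round(3),'deg',np.degrees(np.linalg.norm(rv)).round(1),'shift world',(B[:3,3]-A[:3,3]).round(4))
    C=A.copy();
    for i in range(n):
        d=(B[:3,3]-A[:3,3])/n; print(np.round(C[:3,:3].T@d,4).tolist(),(rv/n).round(4).tolist()); C[:3,:3]=C[:3,:3]@R.from_rotvec(rv/n).as_matrix()
E
python3 - <<'E'
from h import *
M=T();print(M.round(3)); print('jaw angle',np.degrees(np.arctan2(M[1,2],M[0,2])))
for a in (83,-97): plan([.467,.307,.20],np.radians(a),9)
E
```

```text
[[ 0.926 -0.001  0.377  0.254]
 [-0.377 -0.002  0.926  0.625]
 [-0.    -1.    -0.002  0.23 ]
 [ 0.     0.     0.     1.   ]]
jaw angle 67.83730728483434
total rot tool [ 0.002 -0.265 -0.   ] deg 15.2 shift world [ 0.2126 -0.3176 -0.0302]
[0.0352, 0.0034, -0.0238] [0.0002, -0.0294, -0.0]
[0.0345, 0.0034, -0.0248] [0.0002, -0.0294, -0.0]
[0.0337, 0.0034, -0.0258] [0.0002, -0.0294, -0.0]
[0.033, 0.0034, -0.0268] [0.0002, -0.0294, -0.0]
[0.0322, 0.0034, -0.0277] [0.0002, -0.0294, -0.0]
[0.0313, 0.0034, -0.0287] [0.0002, -0.0294, -0.0]
[0.0305, 0.0034, -0.0296] [0.0002, -0.0294, -0.0]
[0.0296, 0.0034, -0.0305] [0.0002, -0.0294, -0.0]
[0.0287, 0.0034, -0.0313] [0.0002, -0.0294, -0.0]
total rot tool [0.    2.877 0.003] deg 164.8 shift world [ 0.2126 -0.3176 -0.0302]
[0.0352, 0.0034, -0.0238] [0.0001, 0.3197, 0.0003]
[0.0409, 0.0034, -0.0115] [0.0001, 0.3197, 0.0003]
[0.0424, 0.0034, 0.0019] [0.0001, 0.3197, 0.0003]
[0.0397, 0.0034, 0.0152] [0.0001, 0.3197, 0.0003]
[0.0329, 0.0034, 0.0269] [0.0001, 0.3197, 0.0003]
[0.0228, 0.0033, 0.0358] [0.0001, 0.3197, 0.0003]
[0.0104, 0.0033, 0.0412] [0.0001, 0.3197, 0.0003]
[-0.0031, 0.0033, 0.0424] [0.0001, 0.3197, 0.0003]
[-0.0162, 0.0034, 0.0392] [0.0001, 0.3197, 0.0003]
```

```bash
python3 -m handwheel '[[0.0396,0.003,-0.0268,0,-0.033,0,1],[0.0387,0.003,-0.028,0,-0.033,0,1],[0.0378,0.003,-0.029,0,-0.033,0,1],[0.0369,0.003,-0.0305,0,-0.033,0,1],[0.036,0.003,-0.0315,0,-0.033,0,1],[0.035,0.003,-0.0325,0,-0.033,0,1],[0.034,0.003,-0.0335,0,-0.033,0,1],[0.033,0.003,-0.0345,0,-0.033,0,1]]'
python3 - <<'E'
from h import *
import pickle
c=cam('wrist');pickle.dump(c,open('w1.pkl','wb'));save('w1',c['image']);print(T().round(3))
E
```

```text
time: 1.15
tool_pos: [0.47, 0.3076, 0.207]
tcp_rot: [-1.569, 0.096, -0.095]
wrist_force: [0.2, -0.7, -0.9]
width: 0.997
[[ 0.992  0.002  0.122  0.473]
 [-0.122 -0.005  0.992  0.303]
 [ 0.002 -1.    -0.004  0.206]
 [ 0.     0.     0.     1.   ]]
```

View pics/w1.png

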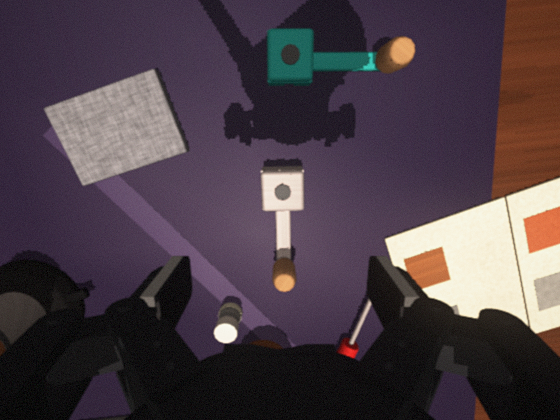

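The wrist picture shows the steel crank in the middle: hub top with corners near (262,171) and (304,210), hole at (283,191), knob at (285,268). The turquoise one is above, at (290,55), clear of it. Now I measure the hub's pose.

Run:
```python
from h import *
import pickle
c=pickle.load(open('w1.pkl','rb'))
im=c['image'];save('w1c',cv2.resize(im[155:305,220:345],(600,720)[:2],interpolation=cv2.INTER_CUBIC)[:600])
P=cloud(c)
reg=P[160:225,250:320].reshape(-1,3);m=reg[(reg[:,2]>.035)&(reg[:,2]<.046)]
r=cv2.minAreaRect((m[:,:2]*1000).astype(np.float32));print('hub top',m.mean(0),r,len(m))
print('hole',ray(c,283,191,.04))
reg=P[240:300,265:305].reshape(-1,3);m=reg[(reg[:,2]>.052)&(reg[:,2]<.07)]
print('knob top',m.mean(0),cv2.minAreaRect((m[:,:2]*1000).astype(np.float32)),len(m))
reg=P[214:250,265:305].reshape(-1,3);m=reg[(reg[:,2]>.005)&(reg[:,2]<.014)]
print('arm',cv2.minAreaRect((m[:,:2]*1000).astype(np.float32)),m.mean(0))
```

```text
hub top [0.47115697 0.31018802 0.0400546 ] ((472.2054138183594, 309.7711486816406), (45.067623138427734, 43.39263153076172), 83.67305755615234) 1663
hole [0.47166704 0.31066784 0.04      ]
knob top [0.56998506 0.30021677 0.05590507] ((571.26318359375, 300.03729248046875), (23.739097595214844, 22.86063003540039), 53.13179397583008) 341
arm ((529.46484375, 304.11944580078125), (17.245471954345703, 46.6033935546875), 83.50247192382812) [0.52893238 0.30441002 0.00914427]
```

View pics/w1c.png

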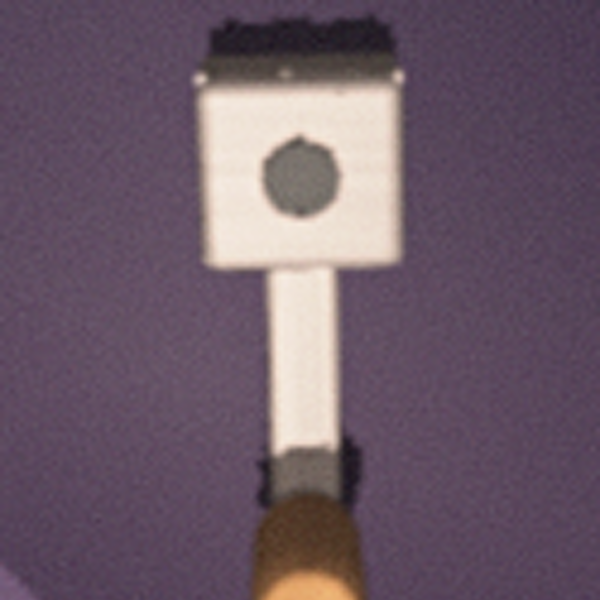

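Run:
```python
from h import *
plan([.4715,.310,.12],np.radians(83.6),2)
```

```text
total rot tool [ 0.004 -0.011  0.002] deg 0.7 shift world [-0.0012  0.0069 -0.0865]
[-0.0011, 0.0432, 0.0036] [0.0021, -0.0054, 0.0011]
[-0.0011, 0.0432, 0.0035] [0.0021, -0.0054, 0.0011]
```

```bash
python3 -m handwheel '[[-0.001,0.043,0.0035,0.002,-0.005,0,1],[-0.001,0.043,0.0035,0.002,-0.005,0,1],[0,0,0,0,0,0,1]]'
python3 - <<'E'
from h import *
import pickle
c=cam('wrist');save('w2',c['image']);M=T();print(M.round(4))
P=cloud(c)
d=np.hypot(P[...,0]-.4715,P[...,1]-.310)
m=P[(d<.04)&(P[...,2]>.035)&(P[...,2]<.046)]
print('hub',m.mean(0),cv2.minAreaRect((m[:,:2]*1000).astype(np.float32)),len(m))
plan([.4715,.310,.006],np.radians(83.6),3)
E
```

```text
time: 1.58
tool_pos: [0.4649, 0.3144, 0.1171]
tcp_rot: [-1.57, 0.095, -0.083]
wrist_force: [-0.3, -0.1, 0.0]
width: 0.998
[[ 0.9936 -0.0034  0.1125  0.4668]
 [-0.1125  0.0015  0.9936  0.3156]
 [-0.0035 -1.      0.0011  0.1197]
 [ 0.      0.      0.      1.    ]]
hub [0.47047567 0.31047796 0.04004337] ((471.85223388671875, 310.1452941894531), (46.12507247924805, 43.25948715209961), 84.57701873779297) 3004
total rot tool [-0.001 -0.001 -0.004] deg 0.2 shift world [ 0.0047 -0.0056 -0.1137]
[0.0019, 0.0379, -0.0017] [-0.0004, -0.0004, -0.0012]
[0.0019, 0.0379, -0.0017] [-0.0004, -0.0004, -0.0012]
[0.0018, 0.0379, -0.0017] [-0.0004, -0.0004, -0.0012]
```

View pics/w2.png

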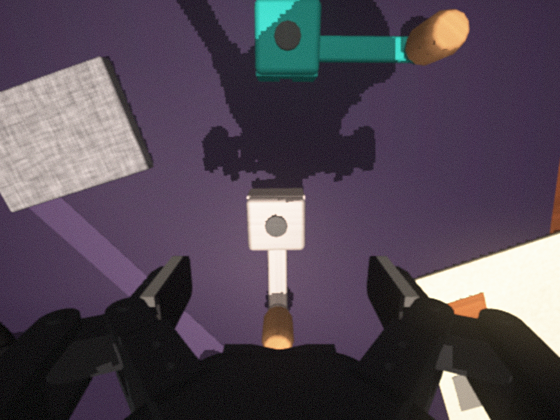

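Run:
```python
from h import *
M=goal([.255,.625,.231],np.radians(67.8))
rows=[[0.0396,0.003,-0.0268,0,-0.033,0],[0.0387,0.003,-0.028,0,-0.033,0],[0.0378,0.003,-0.029,0,-0.033,0],[0.0369,0.003,-0.0305,0,-0.033,0],[0.036,0.003,-0.0315,0,-0.033,0],[0.035,0.003,-0.0325,0,-0.033,0],[0.034,0.003,-0.0335,0,-0.033,0],[0.033,0.003,-0.0345,0,-0.033,0]]+[[-0.001,0.043,0.0035,0.002,-0.005,0]]*2
for r in rows:
    D=np.eye(4);D[:3,3]=r[:3];D[:3,:3]=R.from_rotvec(r[3:]).as_matrix();M=M@D
print(M.round(4))
for i in range(4):
    c=cam('wrist');s=bot.read_state();print(s['time'],s['tool_pos'].round(4),s['tcp_rot'].round(4))
```

```text
[[ 9.936e-01  5.000e-04  1.132e-01  4.685e-01]
 [-1.132e-01  4.000e-03  9.936e-01  3.161e-01]
 [ 0.000e+00 -1.000e+00  4.000e-03  1.210e-01]
 [ 0.000e+00  0.000e+00  0.000e+00  1.000e+00]]
1.675 [0.4684 0.3165 0.1217] [-1.5653  0.0885 -0.0884]
1.725 [0.4693 0.3171 0.123 ] [-1.5638  0.0868 -0.0901]
1.775 [0.4698 0.3173 0.1236] [-1.563   0.0858 -0.0909]
1.825 [0.4699 0.3174 0.1238] [-1.5627  0.0855 -0.0912]
```

```bash
cat >> h.py <<'E'
def hub(c,x,y,z,r=.045):
    P=cloud(c);d=np.hypot(P[...,0]-x,P[...,1]-y);m=P[(d<r)&(abs(P[...,2]-z)<.006)]
    print('hub',m.mean(0).round(4),cv2.minAreaRect((m[:,:2]*1000).astype(np.float32)),len(m))
E
python3 - <<'E'
from h import *
c=cam('wrist');hub(c,.4715,.31,.04)
print(T().round(4));plan([.4715,.3103,.006],np.radians(84),3)
E
```

```text
hub [0.4706 0.3106 0.04  ] ((472.04241943359375, 310.1872253417969), (45.75034713745117, 43.714664459228516), 84.26615905761719) 2913
[[ 0.9937  0.0039  0.1123  0.4698]
 [-0.1123  0.006   0.9937  0.3174]
 [ 0.0032 -1.      0.0064  0.1237]
 [ 0.      0.      0.      1.    ]]
total rot tool [-0.006 -0.008  0.003] deg 0.6 shift world [ 0.0017 -0.0071 -0.1177]
[0.0007, 0.0392, -0.0025] [-0.0021, -0.0026, 0.0011]
[0.0007, 0.0392, -0.0024] [-0.0021, -0.0026, 0.0011]
[0.0008, 0.0392, -0.0024] [-0.0021, -0.0026, 0.0011]
```

```bash
python3 -m handwheel '[[0.002,0.02,-0.0065,-0.003,-0.005,0.003,1],[0.001,0.05,-0.001,-0.003,-0.005,0,1],[0,0.036,0,0,0,0,1],[0,0.012,0,0,0,0,1],[0,0,0,0,0,0,1],[0,0,0,0,0,0,1]]' 50
python3 - <<'E'
from h import *
import pickle
c=cam('wrist');save('w3',c['image']);M=T();print(M.round(4),bot.read_state()['wrist_force'])
hub(c,.4715,.31,.04)
E
```

```text
time: 2.62
tool_pos: [0.4716, 0.3094, 0.0048]
tcp_rot: [-1.57, 0.081, -0.08]
wrist_force: [0.9, -0.0, 0.5]
width: 1.001
[[ 9.947e-01 -1.000e-04  1.026e-01  4.718e-01]
 [-1.026e-01  1.000e-04  9.947e-01  3.095e-01]
 [-2.000e-04 -1.000e+00  1.000e-04  5.100e-03]
 [ 0.000e+00  0.000e+00  0.000e+00  1.000e+00]] [-0.51568522  0.19274845 -0.07818455]
hub [0.4691 0.3109 0.04  ] ((471.3525085449219, 309.5984802246094), (88.45636749267578, 44.13689041137695), 84.25303649902344) 11210
```

View pics/w3.png

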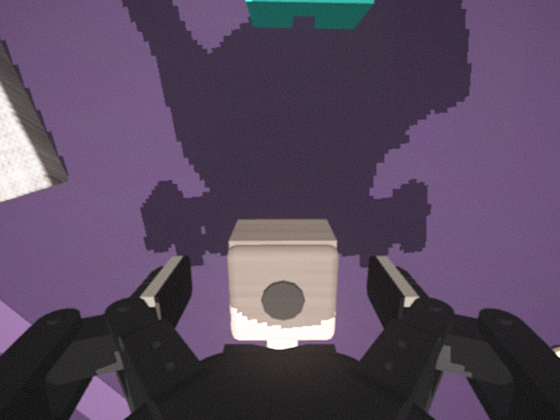

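The hub (centre about (283,300)) sits centred between the pads, in line with them. I close the gripper.

```bash
python3 -m handwheel '[[0,0,0,0,0,0,0.3],[0,0,0,0,0,0,0.3],[0,0,0,0,0,0,0.3],[0,0,0,0,0,0,0.3],[0,0,0,0,0,0,0.3],[0,0,0,0,0,0,0.3]]' 60
python3 - <<'E'
from h import *
import pickle
c=cam('wrist');save('w4',c['image']);M=T();print(M.round(4),bot.read_state()['wrist_force'],bot.read_state()['width'])
E
```

```text
time: 3.42
tool_pos: [0.4711, 0.3093, 0.0043]
tcp_rot: [-1.57, 0.082, -0.08]
wrist_force: [-0.8, 0.9, 5.9]
width: 0.532
[[ 9.947e-01 -1.500e-03  1.027e-01  4.711e-01]
 [-1.027e-01 -4.000e-04  9.947e-01  3.093e-01]
 [-1.400e-03 -1.000e+00 -6.000e-04  4.400e-03]
 [ 0.000e+00  0.000e+00  0.000e+00  1.000e+00]] [0.00669938 0.39240194 6.39368036] 0.5283563201988042
```

View pics/w4.png

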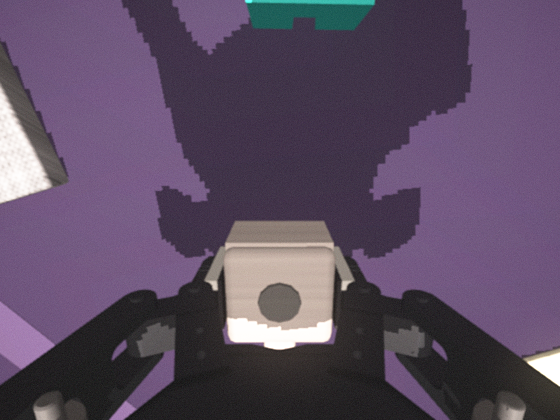

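```bash
python3 -m handwheel '[[0,-0.02,0,0,0,0,0.3],[0,-0.05,0,0,0,0,0.3],[0,-0.06,0,0,0,0,0.3],[0,-0.06,0,0,0,0,0.3],[0,-0.06,0,0,0,0,0.3],[0,0,0,0,0,0,0.3]]'
python3 - <<'E'
from h import *
c=cam('wrist');save('w5',c['image']);M=T();print(M.round(4),bot.read_state()['wrist_force'],bot.read_state()['width'])
plan([.67,.06,.26],np.radians(96),7)
E
```

```text
time: 4.22
tool_pos: [0.4739, 0.3108, 0.2597]
tcp_rot: [-1.565, 0.076, -0.086]
wrist_force: [0.2, 0.1, -2.8]
width: 0.528
[[ 9.947e-01  1.100e-03  1.026e-01  4.721e-01]
 [-1.026e-01  7.000e-04  9.947e-01  3.097e-01]
 [ 1.100e-03 -1.000e+00  9.000e-04  2.558e-01]
 [ 0.000e+00  0.000e+00  0.000e+00  1.000e+00]] [-0.89551983 -1.31774747 -3.34136337] 0.5318787827981012
total rot tool [-0.001 -0.207  0.001] deg 11.9 shift world [ 0.1979 -0.2497  0.0042]
[0.0318, -0.0006, -0.0326] [-0.0001, -0.0296, 0.0002]
[0.0308, -0.0006, -0.0335] [-0.0001, -0.0296, 0.0002]
[0.0298, -0.0006, -0.0344] [-0.0001, -0.0296, 0.0002]
[0.0288, -0.0006, -0.0353] [-0.0001, -0.0296, 0.0002]
[0.0277, -0.0006, -0.0361] [-0.0001, -0.0296, 0.0002]
[0.0266, -0.0006, -0.0369] [-0.0001, -0.0296, 0.0002]
[0.0255, -0.0006, -0.0377] [-0.0001, -0.0296, 0.0002]
```

View pics/w5.png

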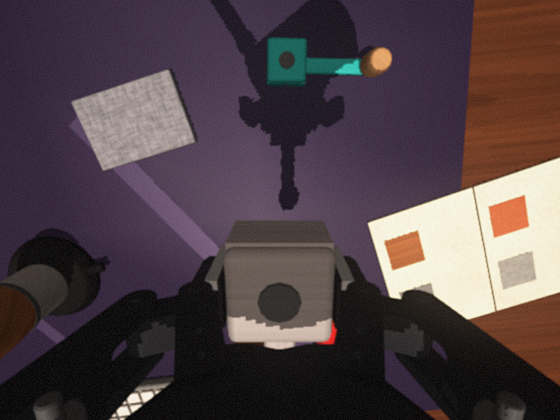

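The crank came up in the jaws (hub still at (280,300), load about 3 N as 0.3 kg should give), and the mill is at the left edge. I carry it beside the mill, to where the pin can be seen.

```bash
python3 -m handwheel '[[0.0318,0,-0.0326,0,-0.03,0,0.3],[0.0308,0,-0.0335,0,-0.03,0,0.3],[0.0298,-0.001,-0.0344,0,-0.03,0,0.3],[0.0288,-0.001,-0.0353,0,-0.03,0,0.3],[0.0277,-0.001,-0.0361,0,-0.03,0,0.3],[0.0266,-0.001,-0.0369,0,-0.03,0,0.3],[0.0255,0,-0.0377,0,-0.03,0,0.3],[0,0,0,0,0,0,0.3]]'; python3 -m handwheel '[[0,0,0,0,0,0,0.3],[0,0,0,0,0,0,0.3],[0,0,0,0,0,0,0.3]]'
python3 - <<'E'
from h import *
import pickle
c=cam('wrist');save('w6',c['image']);M=T();print(M.round(4));pickle.dump((c),open('w6.pkl','wb'))
c=cam('top');save('t6',c['image']);pickle.dump((c),open('t6.pkl','wb'))
E
```

```text
time: 5.28
tool_pos: [0.6688, 0.0564, 0.2524]
tcp_rot: [-1.572, -0.074, 0.089]
wrist_force: [-0.5, 1.5, -3.0]
width: 0.53
time: 5.65
tool_pos: [0.6685, 0.0606, 0.2568]
tcp_rot: [-1.571, -0.082, 0.088]
wrist_force: [0.6, -0.4, -2.3]
width: 0.531
[[ 0.9941 -0.0032 -0.1083  0.6687]
 [ 0.1082 -0.0016  0.9941  0.0605]
 [-0.0033 -1.     -0.0013  0.2571]
 [ 0.      0.      0.      1.    ]]
```

View pics/w6.png

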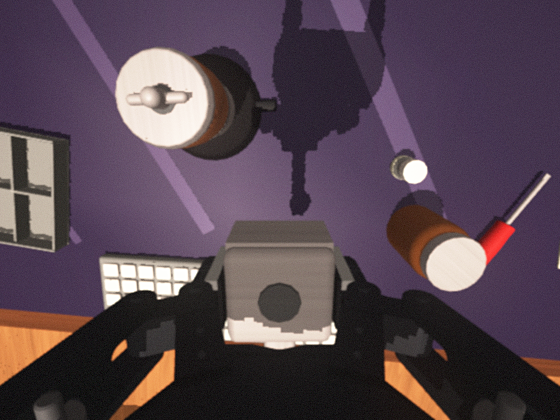

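Here the mill rim is clear at upper left (centre about (165,98)), with the nose at (152,97) and the pin from (128,99) to (187,97). I measure the axis and the pin direction.

Run:
```python
from h import *
import pickle
c=pickle.load(open('w6.pkl','rb'));P=cloud(c)
im=c['image'];save('w6c',cv2.resize(im[35:160,105:230],(600,600),interpolation=cv2.INTER_CUBIC))
d=np.hypot(P[...,0]-.592,P[...,1]+.036)
m=P[(d<.05)&(abs(P[...,2]-.168)<.003)];print('rim z',m[:,2].mean())
# circle via minEnclosing & hull-fit
xy=(m[:,:2]*1000).astype(np.float32);h=cv2.convexHull(xy)[:,0];print('enc',cv2.minEnclosingCircle(xy),'ell',cv2.fitEllipse(h))
p=P[(d<.03)&(P[...,2]>.173)&(P[...,2]<.184)&(d>.009)];print(len(p),p.mean(0))
v=np.linalg.svd(p[:,:2]-p[:,:2].mean(0))[2][0];print('pin ang cloud',np.degrees(np.arctan2(v[1],v[0])), p.min(0),p.max(0))
q=P[(d<.03)&(P[...,2]>.188)];print('nose',q.mean(0),q[:,2].max(),(q.min(0)+q.max(0))/2)
a,b=ray(c,128,99,.177),ray(c,187,97,.177);print(a,b,np.degrees(np.arctan2(*(a-b)[[1,0]])),(a+b)/2)
c=pickle.load(open('top0.pkl','rb'));P=cloud(c);d=np.hypot(P[...,0]-.592,P[...,1]+.036)
m=P[(d<.05)&(abs(P[...,2]-.168)<.005)];xy=(m[:,:2]*1000).astype(np.float32);h=cv2.convexHull(xy)[:,0];print('top enc',cv2.minEnclosingCircle(xy),'ell',cv2.fitEllipse(h))
```

```text
rim z 0.16796889145058075
enc ((592.1611938476562, -35.06624984741211), 35.14451217651367) ell ((592.130615234375, -34.97335433959961), (69.32830047607422, 69.5733871459961), 84.3610610961914)
403 [ 0.59199125 -0.03275846  0.17903266]
pin ang cloud 98.89736646038781 [ 0.58576152 -0.05684371  0.17592985] [ 0.59857019 -0.0135653   0.18153305]
nose [ 0.59213628 -0.03410516  0.19185728] 0.19564919898468328 [ 0.59195651 -0.03465793  0.19183929]
[ 0.59474549 -0.05579885  0.177     ] [ 0.58895421 -0.01434805  0.177     ] -82.04643146788851 [ 0.59184985 -0.03507345  0.177     ]
top enc ((590.765869140625, -35.44414138793945), 36.1247444152832) ell ((591.1436767578125, -35.476165771484375), (70.99047088623047, 71.41698455810547), 72.70254516601562)
```

View pics/w6c.png

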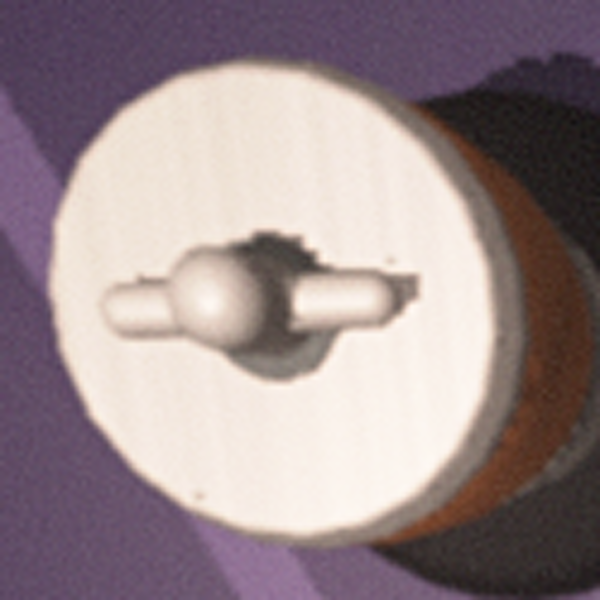

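Run:
```python
from h import *
import pickle
c=pickle.load(open('w6.pkl','rb'));M=np.linalg.inv(c['hand_eye'])
Tm=c['W']@M
im=c['image'];save('w6h',cv2.resize(im[215:350,215:345],(650,675)[:2],interpolation=cv2.INTER_CUBIC)[:600])
zt=Tm[2,3]+.0356
P=cloud(c)@np.eye(3); L=(P-Tm[:3,3])@Tm[:3,:3]
reg=L[215:345,220:340].reshape(-1,3);m=reg[(abs(reg[:,1]+.0356)<.006)];print(len(m),m.mean(0),np.median(m[:,1]),cv2.minAreaRect((m[:,[0,2]]*1000).astype(np.float32)),m.min(0),m.max(0))
for uv in ((279,302),(280,301)):
    print(Tm[:3,:3].T@(ray(c,*uv,zt)-Tm[:3,3]))
```

```text
10781 [-0.00224944 -0.03563315 -0.00070456] -0.03561045467102588 ((0.2625751495361328, -0.8580646514892578), (49.7244987487793, 43.78633499145508), 89.9789810180664) [-0.0216318  -0.04131134 -0.02571627] [ 0.02216181 -0.0296225   0.02400845]
[ 0.00133715 -0.03560432 -0.0009397 ]
[ 0.00086536 -0.03560299 -0.00052651]
```

View pics/w6h.png

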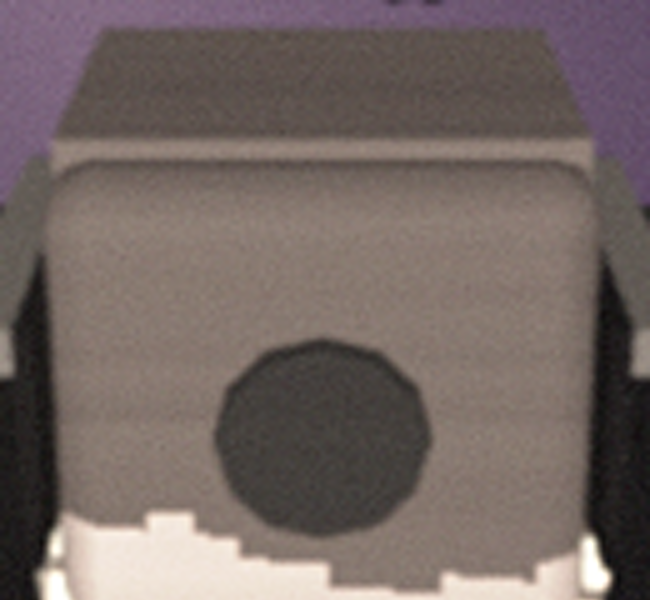

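Run:
```python
from h import *
plan([.5912,-.0344,.235],np.radians(98.2),4)
```

```text
total rot tool [ 0.001 -0.035 -0.003] deg 2.0 shift world [-0.0777 -0.0948 -0.0223]
[-0.0218, 0.0057, -0.0215] [0.0003, -0.0087, -0.0008]
[-0.022, 0.0056, -0.0213] [0.0003, -0.0087, -0.0008]
[-0.0222, 0.0056, -0.0211] [0.0003, -0.0087, -0.0008]
[-0.0224, 0.0056, -0.0209] [0.0003, -0.0087, -0.0008]
```

```bash
python3 -m handwheel '[[-0.0218,0.0056,-0.0215,0,-0.009,-0.001,0.3],[-0.022,0.0056,-0.0213,0,-0.009,-0.001,0.3],[-0.0222,0.0056,-0.0211,0,-0.009,-0.001,0.3],[-0.0224,0.0056,-0.0209,0,-0.009,0,0.3],[0,0,0,0,0,0,0.3],[0,0,0,0,0,0,0.3],[0,0,0,0,0,0,0.3]]'
python3 - <<'E'
from h import *
print(bot.read_state()['wrist_force'])
plan([.5912,-.0344,.205],np.radians(98.2),2)
for n in ('top','scene'): save(n+'7',cam(n)['image'])
E
```

```text
time: 6.62
tool_pos: [0.5924, -0.0346, 0.2354]
tcp_rot: [-1.569, -0.114, 0.112]
wrist_force: [0.5, -0.8, -3.0]
width: 0.529
[ 0.52861222 -0.79480337 -3.04745627]
total rot tool [0.001 0.001 0.001] deg 0.1 shift world [-0.0012  0.0002 -0.0304]
[-0.0006, 0.0152, 0.0002] [0.0006, 0.0005, 0.0004]
[-0.0006, 0.0152, 0.0002] [0.0006, 0.0005, 0.0004]
```

```bash
python3 -m handwheel '[[-0.001,0.016,0,0,0,0,0.3],[0,0.014,0,0,0,0,0.3],[0,0.003,0,0,0,0,0.3],[0,0,0,0,0,0,0.3],[0,0,0,0,0,0,0.3]]'
python3 - <<'E'
from h import *
c=cam('scene');save('s8',cv2.resize(c['image'][150:290,210:370],(800,600)[:2],interpolation=cv2.INTER_CUBIC)[:600]);print(T()[:3,3].round(4),bot.read_state()['wrist_force'],bot.read_state()['torque'])
E
```

```text
time: 7.35
tool_pos: [0.591, -0.0356, 0.2024]
tcp_rot: [-1.569, -0.113, 0.112]
wrist_force: [0.3, 0.3, -2.3]
width: 0.53
[ 0.5911 -0.0356  0.2026] [ 0.31922753 -0.57084698 -3.24697959] [-0.04259082  0.05210121  0.00782439]
```

View pics/s8.png

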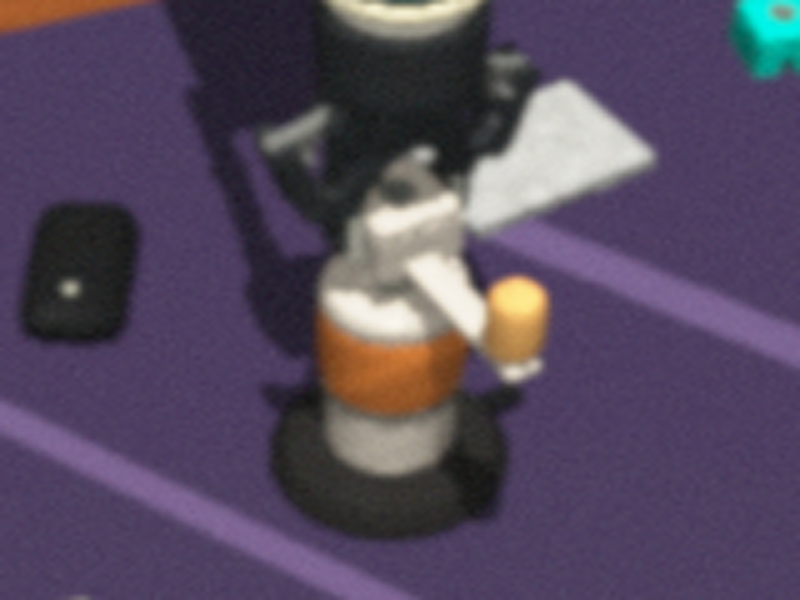

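The scene view shows the hub (about (410,220)) above the rim, with the arm and knob running out to lower right. I lower it gently, watching the force.

```bash
python3 -m handwheel '[[0,0.003,0.001,0,0,0,0.3],[0,0.003,0,0,0,0,0.3],[0,0.003,0,0,0,0,0.3],[0,0,0,0,0,0,0.3],[0,0,0,0,0,0,0.3]]'
python3 - <<'E'
from h import *
s=bot.read_state();print(s['tool_pos'].round(4),s['wrist_force'].round(1),s['torque'].round(2))
E
```

```text
time: 8.02
tool_pos: [0.5905, -0.0345, 0.1929]
tcp_rot: [-1.569, -0.112, 0.113]
wrist_force: [0.2, -0.7, -2.9]
width: 0.532
[ 0.5905 -0.0345  0.1929] [ 0.2 -0.7 -2.9] [0.   0.   0.01]
```

```bash
python3 -m handwheel '[[0.0006,0.003,0,0,0,0,0.3],[0,0.002,0,0,0,0,0.3],[0,0.001,0,0,0,0,0.3],[0,0,0,0,0,0,0.3],[0,0,0,0,0,0,0.3]]'
python3 - <<'E'
from h import *
s=bot.read_state();print(s['tool_pos'].round(4),s['wrist_force'].round(1),s['torque'].round(2))
E
```

```text
time: 8.65
tool_pos: [0.5911, -0.0344, 0.187]
tcp_rot: [-1.569, -0.112, 0.113]
wrist_force: [-0.9, -0.3, -2.5]
width: 0.534
[ 0.5911 -0.0344  0.187 ] [-0.9 -0.3 -2.5] [-0.01  0.04 -0.07]
```

```bash
python3 -m handwheel '[[0,0.0015,0,0,0,0,0.3],[0,0.0015,0,0,0,0,0.3],[0,0.001,0,0,0,0,0.3],[0,0,0,0,0,0,0.3],[0,0,0,0,0,0,0.3]]'
python3 - <<'E'
from h import *
s=bot.read_state();print(s['tool_pos'].round(4),s['wrist_force'].round(1),s['torque'].round(2))
E
```

```text
time: 9.28
tool_pos: [0.5911, -0.0344, 0.1829]
tcp_rot: [-1.569, -0.112, 0.113]
wrist_force: [0.5, -0.6, -2.4]
width: 0.529
[ 0.5911 -0.0344  0.1829] [ 0.5 -0.6 -2.4] [-0.05  0.02 -0.04]
```

```bash
python3 -m handwheel '[[0,0.0015,0,0,0,0,0.3],[0,0.0015,0,0,0,0,0.3],[0,0.0015,0,0,0,0,0.3],[0,0,0,0,0,0,0.3],[0,0,0,0,0,0,0.3]]'
python3 - <<'E'
from h import *
s=bot.read_state();print(s['tool_pos'].round(4),s['wrist_force'].round(1),s['torque'].round(2))
E
```

```text
time: 9.9
tool_pos: [0.5911, -0.0344, 0.1784]
tcp_rot: [-1.569, -0.112, 0.113]
wrist_force: [-0.4, -0.5, -2.1]
width: 0.534
[ 0.5911 -0.0344  0.1784] [-0.4 -0.5 -2.1] [-0.    0.07 -0.02]
```

Underside is now about 6 mm below the pin's top with no extra force, so the slot is over the pin. I go on down to the rim at about 0.172.

```bash
python3 -m handwheel '[[0,0.0015,0,0,0,0,0.3],[0,0.0015,0,0,0,0,0.3],[0,0.001,0,0,0,0,0.3],[0,0.001,0,0,0,0,0.3],[0,0,0,0,0,0,0.3],[0,0,0,0,0,0,0.3]]'
python3 - <<'E'
from h import *
s=bot.read_state();print(s['tool_pos'].round(4),s['wrist_force'].round(1),s['torque'].round(2))
E
```

```text
time: 10.65
tool_pos: [0.5911, -0.0345, 0.1734]
tcp_rot: [-1.569, -0.112, 0.113]
wrist_force: [0.2, -0.3, -3.0]
width: 0.533
[ 0.5911 -0.0345  0.1734] [ 0.2 -0.3 -3. ] [-0.    0.05 -0.02]
```

```bash
python3 -m handwheel '[[0,0.0006,0,0,0,0,0.3],[0,0.0006,0,0,0,0,0.3],[0,0,0,0,0,0,0.3],[0,0,0,0,0,0,0.3]]'
python3 - <<'E'
from h import *
s=bot.read_state();print(s['tool_pos'].round(4),s['wrist_force'].round(1),s['torque'].round(2))
E
```

```text
time: 11.15
tool_pos: [0.5911, -0.0345, 0.1724]
tcp_rot: [-1.569, -0.112, 0.113]
wrist_force: [0.1, 0.2, -1.0]
width: 0.529
[ 0.5911 -0.0345  0.1724] [ 0.1  0.2 -1. ] [0.03 0.1  0.05]
```

```bash
python3 -m handwheel '[[0,0.0006,0,0,0,0,0.3],[0,0,0,0,0,0,0.3],[0,0,0,0,0,0,0.3]]'
python3 - <<'E'
from h import *
s=bot.read_state();print(s['tool_pos'].round(4),s['wrist_force'].round(1),s['torque'].round(2))
c=cam('scene');save('s9',cv2.resize(c['image'][150:290,210:370],(800,600)[:2],interpolation=cv2.INTER_CUBIC)[:600])
E
```

```text
time: 11.52
tool_pos: [0.5911, -0.0345, 0.1724]
tcp_rot: [-1.569, -0.113, 0.112]
wrist_force: [-3.0, -0.6, 5.8]
width: 0.533
[ 0.5911 -0.0345  0.1724] [-3.  -0.6  5.8] [ 0.12  0.68 -0.02]
```

View pics/s9.png

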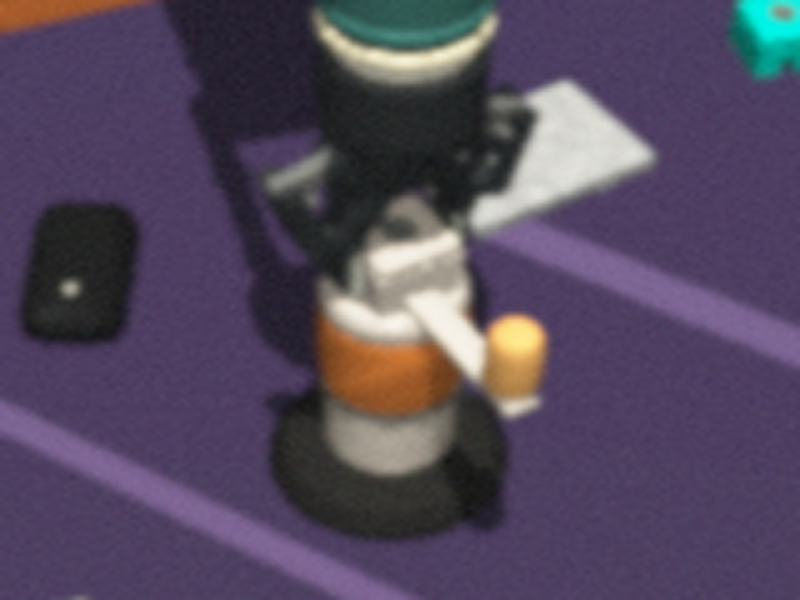

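The wrist height stops at 0.1724 (rim 0.168 + 4.4 mm), force now up, and the picture shows the hub sitting on the rim: it is home. I ease off, open, and lift clear.

```bash
python3 -m handwheel '[[0,-0.0006,0,0,0,0,0.3],[0,0,0,0,0,0,0.7],[0,0,0,0,0,0,1],[0,0,0,0,0,0,1],[0,0,0,0,0,0,1],[0,-0.02,0,0,0,0,1],[0,-0.05,0,0,0,0,1],[0,-0.02,0,0,0,0,1]]';  python3 -m handwheel '[[0,0,0,0,0,0,1],[0,0,0,0,0,0,1],[0,0,0,0,0,0,1]]'
python3 - <<'E'
from h import *
import pickle
s=bot.read_state();print(s['tool_pos'].round(4),s['wrist_force'].round(1))
c=cam('wrist');save('w10',c['image']);pickle.dump(c,open('w10.pkl','wb'));hub(c,.592,-.035,.208)
P=cloud(c);d=np.hypot(P[...,0]-.691,P[...,1]+.021)
m=P[(d<.03)&(P[...,2]>.219)&(P[...,2]<.235)];print(len(m),m.mean(0) if len(m) else 0,(m.min(0)+m.max(0))/2)
E
```

```text
time: 12.58
tool_pos: [0.5932, -0.0345, 0.2675]
tcp_rot: [-1.57, -0.118, 0.107]
wrist_force: [-0.7, -0.1, -0.0]
width: 1.003
time: 12.95
tool_pos: [0.5899, -0.0342, 0.26]
tcp_rot: [-1.569, -0.109, 0.116]
wrist_force: [0.2, -0.6, -0.2]
width: 0.999
[ 0.5899 -0.0342  0.26  ] [ 0.2 -0.6 -0.2]
hub [ 0.5905 -0.0352  0.208 ] ((592.1416625976562, -34.99739456176758), (43.88221740722656, 45.992950439453125), 8.584190368652344) 3805
28 [ 0.67920936 -0.02228366  0.21969465] [ 0.67929142 -0.02240892  0.21981192]
```

View pics/w10.png

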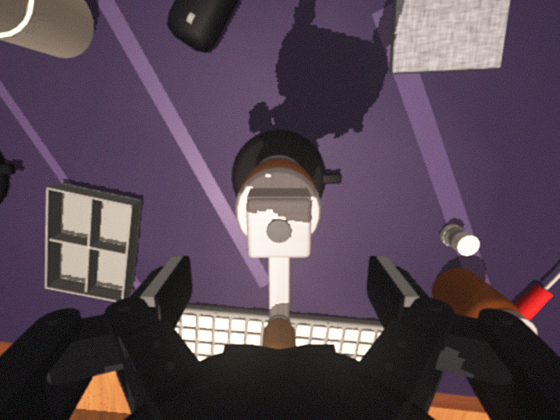

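Home is confirmed: hub top at z = 0.208 m, centre (0.592,-0.035), arm at +8.4°. The knob should therefore be at about (0.691,-0.020). I move over it and turn the jaws to lie along world y.

Run:
```python
from h import *
plan([.691,-.0203,.252],np.radians(90),3)
```

```text
total rot tool [ 0.001  0.143 -0.004] deg 8.2 shift world [ 0.101   0.0139 -0.0082]
[0.034, 0.0026, -0.0002] [0.0002, 0.0477, -0.0012]
[0.034, 0.0026, 0.0014] [0.0002, 0.0477, -0.0012]
[0.0338, 0.0027, 0.003] [0.0002, 0.0477, -0.0012]
```

```bash
python3 -m handwheel '[[0.034,0.0025,0,0,0.048,-0.001,1],[0.034,0.0025,0.0014,0,0.048,-0.001,1],[0.0338,0.0025,0.003,0,0.047,-0.001,1],[0,0,0,0,0,0,1],[0,0,0,0,0,0,1],[0,0,0,0,0,0,1]]'
python3 - <<'E'
from h import *
c=cam('wrist');save('w11',c['image'])
P=cloud(c);d=np.hypot(P[...,0]-.691,P[...,1]+.02)
m=P[(d<.025)&(abs(P[...,2]-.225)<.006)];xy=(m[:,:2]*1000).astype(np.float32);print(len(m),m.mean(0),cv2.minEnclosingCircle(xy),cv2.fitEllipse(cv2.convexHull(xy)))
for u in range(3): cam('wrist')
plan([.691,-.0203,.186],np.radians(90),3); print(T()[:3,3])
E
```

```text
time: 13.75
tool_pos: [0.6912, -0.0204, 0.2546]
tcp_rot: [-1.572, -0.002, -0.001]
wrist_force: [0.1, -0.2, 0.5]
width: 1.002
1107 [ 0.68961646 -0.02057896  0.22370553] ((691.1160888671875, -20.51567268371582), 12.583301544189453) ((690.7512817382812, -20.570314407348633), (23.891096115112305, 24.932764053344727), 2.7593774795532227)
total rot tool [0.001 0.    0.003] deg 0.2 shift world [-0.0007  0.0001 -0.0693]
[-0.0003, 0.0231, 0.0001] [0.0004, 0.0, 0.0011]
[-0.0003, 0.0231, 0.0] [0.0004, 0.0, 0.0011]
[-0.0003, 0.0231, 0.0] [0.0004, 0.0, 0.0011]
[ 0.69167746 -0.02037837  0.25530158]
```

View pics/w11.png

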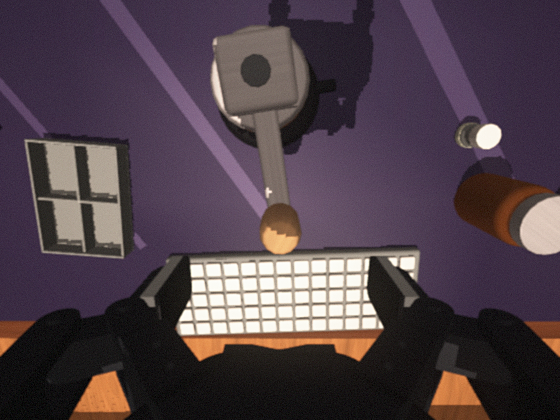

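The knob (top at (281,240)) measures (0.691,-0.0205), as predicted, and lies between the jaws. I descend and close.

```bash
python3 -m handwheel '[[-0.0005,0.02,0,0,0,0.002,1],[0,0.03,0,0,0,0,1],[0,0.019,0,0,0,0,1],[0,0,0,0,0,0,1],[0,0,0,0,0,0,0.5],[0,0,0,0,0,0,0.2],[0,0,0,0,0,0,0.1],[0,0,0,0,0,0,0.1]]' 40;python3 -m handwheel '[[0,0,0,0,0,0,0.1],[0,0,0,0,0,0,0.1],[0,0,0,0,0,0,0.1]]' 40
python3 - <<'E'
from h import *
s=bot.read_state();print(T().round(4),s['wrist_force'].round(1),s['torque'].round(2),s['width']*85)
# circle rows
R0=.1
def row(a0,st,k): 
    a=np.radians(a0-st*k);b=np.radians(a0-st*(k+1));return (R0*(np.cos(b)-np.cos(a)),R0*(np.sin(b)-np.sin(a)))
for st in (3.75,7.5):
  print(st)
  for k in range(48): 
    print([round(float(x),4) for x in row(8.4,st,k)],end=' ')
    if k%8==7: print()
c=cam('scene');save('s12',cv2.resize(c['image'][150:290,210:370],(800,600)[:2],interpolation=cv2.INTER_CUBIC)[:600])
E
```

```text
time: 14.95
tool_pos: [0.6924, -0.0204, 0.1868]
tcp_rot: [-1.572, -0.002, -0.002]
wrist_force: [0.6, 1.0, 1.2]
width: 0.316
time: 15.32
tool_pos: [0.6925, -0.0203, 0.1865]
tcp_rot: [-1.572, -0.002, -0.002]
wrist_force: [2.3, 0.1, 2.7]
width: 0.315
[[ 1.000e+00  2.800e-03 -3.000e-04  6.925e-01]
 [ 3.000e-04 -1.200e-03  1.000e+00 -2.030e-02]
 [ 2.800e-03 -1.000e+00 -1.200e-03  1.865e-01]
 [ 0.000e+00  0.000e+00  0.000e+00  1.000e+00]] [2.3 0.1 2.7] [ 0.   -0.37 -0.01] 26.78040637540995
3.75
[0.0007, -0.0065] [0.0003, -0.0065] [-0.0001, -0.0065] [-0.0005, -0.0065] [-0.001, -0.0065] [-0.0014, -0.0064] [-0.0018, -0.0063] [-0.0022, -0.0062] 
[-0.0026, -0.006] [-0.003, -0.0058] [-0.0034, -0.0056] [-0.0037, -0.0054] [-0.0041, -0.0051] [-0.0044, -0.0048] [-0.0047, -0.0045] [-0.005, -0.0042] 
[-0.0053, -0.0039] [-0.0055, -0.0035] [-0.0057, -0.0032] [-0.0059, -0.0028] [-0.0061, -0.0024] [-0.0062, -0.002] [-0.0063, -0.0016] [-0.0064, -0.0012] 
[-0.0065, -0.0007] [-0.0065, -0.0003] [-0.0065, 0.0001] [-0.0065, 0.0005] [-0.0065, 0.001] [-0.0064, 0.0014] [-0.0063, 0.0018] [-0.0062, 0.0022] 
[-0.006,
[... 426 characters left out ...]
] 
[-0.0108, -0.0074] [-0.0116, -0.006] [-0.0123, -0.0044] [-0.0128, -0.0028] [-0.013, -0.0011] [-0.0131, 0.0007] [-0.0129, 0.0024] [-0.0125, 0.004] 
[-0.0118, 0.0056] [-0.011, 0.0071] [-0.01, 0.0085] [-0.0088, 0.0097] [-0.0074, 0.0108] [-0.006, 0.0116] [-0.0044, 0.0123] [-0.0028, 0.0128] 
[-0.0011, 0.013] [0.0007, 0.0131] [0.0024, 0.0129] [0.004, 0.0125] [0.0056, 0.0118] [0.0071, 0.011] [0.0085, 0.01] [0.0097, 0.0088] 
[0.0108, 0.0074] [0.0116, 0.006] [0.0123, 0.0044] [0.0128, 0.0028] [0.013, 0.0011] [0.0131, -0.0007] [0.0129, -0.0024] [0.0125, -0.004] 
[0.0118, -0.0056] [0.011, -0.0071] [0.01, -0.0085] [0.0088, -0.0097] [0.0074, -0.0108] [0.006, -0.0116] [0.0044, -0.0123] [0.0028, -0.0128]
```

View pics/s12.png

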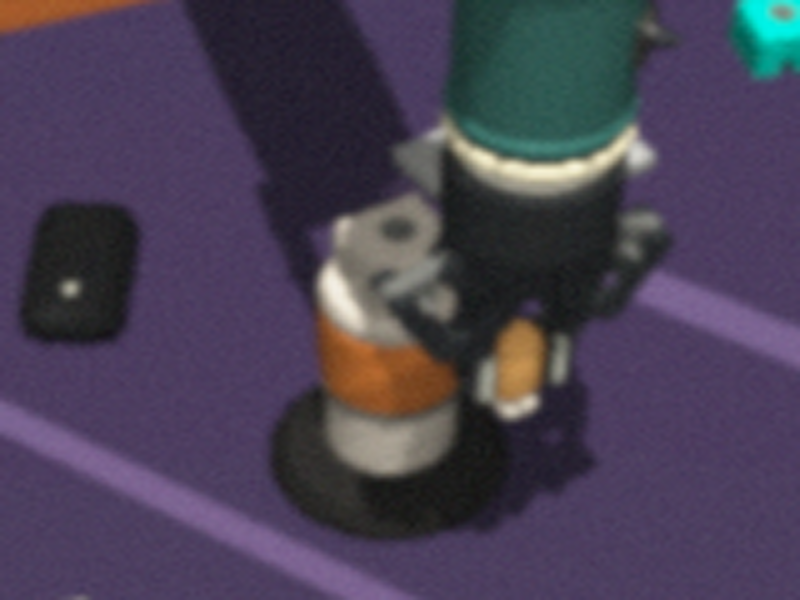

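The scene shows the knob at (520,360) held between the pads, opening about 27 mm, forces small. I start turning clockwise at 7.5° a row (6 s a turn), with a softer first row.

```bash
cat > st.py <<'E'
from h import *
s=bot.read_state();p=s['tool_pos'];d=p[:2]-np.array([.5935,-.035])
print('ang',np.degrees(np.arctan2(d[1],d[0])).round(1),'r',(np.hypot(*d)*1000).round(1),'z',p[2].round(4),'F',s['wrist_force'].round(1),'M',s['torque'].round(2),'v',abs(s['joint_vel']).max().round(2),s['width'].round(3), 'tilt',T()[2,[0,2]].round(4))
E
python3 -m handwheel '[[0.0007,0,-0.0065,0,0,0,0.1],[0.0003,0,-0.0065,0,0,0,0.1],[-0.0007,0,-0.0131,0,0,0,0.1],[-0.0024,0,-0.0129,0,0,0,0.1],[-0.004,0,-0.0125,0,0,0,0.1],[-0.0056,0,-0.0118,0,0,0,0.1],[-0.0071,0,-0.011,0,0,0,0.1],[-0.0085,0,-0.01,0,0,0,0.1]]'; python3 st.py
```

```text
time: 16.38
tool_pos: [0.6639, -0.1056, 0.1861]
tcp_rot: [-1.572, -0.001, -0.001]
wrist_force: [2.8, 2.5, 4.4]
width: 0.316Traceback (most recent call last):
  File "st.py", line 3, in <module>
    print('ang',np.degrees(np.arctan2(d[1],d[0])).round(1),'r',(np.hypot(*d)*1000).round(1),'z',p[2].round(4),'F',s['wrist_force'].round(1),'M',s['torque'].round(2),'v',abs(s['joint_vel']).max().round(2),s['width'].round(3), 'tilt',T()[2,[0,2]].round(4))
                                                                                                                                                                                                            ^^^^^^^^^^^^^^^^
AttributeError: 'float' object has no attribute 'round'
```

```bash
sed -i "s/s\['width'\].round(3)/round(s['width'],3)/" st.py
python3 -m handwheel '[[-0.0097,-0.0001,-0.0088,0,0,0,0.1],[-0.0108,-0.0001,-0.0074,0,0,0,0.1],[-0.0116,0,-0.006,0,0,0,0.1],[-0.0123,0,-0.0044,0,0,0,0.1],[-0.0128,0,-0.0028,0,0,0,0.1],[-0.013,0,-0.0011,0,0,0,0.1],[-0.0131,0,0.0007,0,0,0,0.1],[-0.0129,0,0.0024,0,0,0,0.1]]'; python3 st.py
```

```text
time: 17.38
tool_pos: [0.5675, -0.132, 0.1861]
tcp_rot: [-1.572, -0.001, -0.001]
wrist_force: [4.5, 1.5, 4.7]
width: 0.311
ang -105.0 r 100.5 z 0.1861 F [4.5 1.5 4.7] M [ 0.65 -0.75 -0.02] v 0.22 0.311 tilt [ 0.0014 -0.0011]
```

```bash
python3 -m handwheel '[[-0.0125,-0.0001,0.004,0,0,0,0.1],[-0.0118,-0.0001,0.0056,0,0,0,0.1],[-0.011,0,0.0071,0,0,0,0.1],[-0.01,0,0.0085,0,0,0,0.1],[-0.0088,0,0.0097,0,0,0,0.1],[-0.0074,0,0.0108,0,0,0,0.1],[-0.006,0,0.0116,0,0,0,0.1],[-0.0044,0,0.0123,0,0,0,0.1]]'; python3 st.py
```

```text
time: 18.38
tool_pos: [0.4964, -0.063, 0.1863]
tcp_rot: [-1.575, -0.002, -0.001]
wrist_force: [5.5, -5.2, 2.5]
width: 0.313
ang -163.9 r 101.1 z 0.1863 F [ 5.5 -5.2  2.5] M [-0.67 -1.36  0.03] v 0.18 0.313 tilt [ 0.0023 -0.0038]
```

```bash
python3 -m handwheel '[[-0.0026,0,0.0128,0,0,0,0.1],[-0.0009,0,0.013,0,0,0,0.1],[0.0008,0,0.0131,0,0,0,0.1],[0.0024,0,0.0129,0,0,0,0.1],[0.004,0,0.0125,0,0,0,0.1],[0.0056,0,0.0118,0,0,0,0.1],[0.0071,0,0.011,0,0,0,0.1],[0.0085,0,0.01,0,0,0,0.1]]'; python3 st.py
```

```text
time: 19.38
tool_pos: [0.5189, 0.0331, 0.1856]
tcp_rot: [-1.577, 0.002, 0.004]
wrist_force: [-1.1, -6.2, 7.5]
width: 0.31
ang 137.6 r 101.0 z 0.1856 F [-1.1 -6.2  7.5] M [-1.34 -0.04  0.03] v 0.15 0.31 tilt [-0.004 -0.006]
```

```bash
python3 -m handwheel '[[0.0097,-0.0001,0.0088,0,0,0,0.1],[0.0108,-0.0001,0.0074,0,0,0,0.1],[0.0116,-0.0001,0.0059,0,0,0,0.1],[0.0123,0,0.0044,0,0,0,0.1],[0.0128,0,0.0028,0,0,0,0.1],[0.013,0,0.0011,0,0,0,0.1],[0.0131,0,-0.0007,0,0,0,0.1],[0.0129,0,-0.0024,0,0,0,0.1]]'; python3 st.py
```

```text
time: 20.38
tool_pos: [0.6139, 0.0629, 0.1857]
tcp_rot: [-1.572, 0.005, 0.007]
wrist_force: [-4.6, 2.7, 8.2]
width: 0.312
ang 78.2 r 100.1 z 0.1857 F [-4.6  2.7  8.2] M [0.04 0.76 0.04] v 0.22 0.312 tilt [-0.0071 -0.001 ]
```

```bash
python3 -m handwheel '[[0.0125,-0.0001,-0.004,0,0,0,0.1],[0.0118,-0.0001,-0.0056,0,0,0,0.1],[0.011,-0.0001,-0.0071,0,0,0,0.1],[0.01,0,-0.0085,0,0,0,0.1],[0.0088,0,-0.0097,0,0,0,0.1],[0.0074,0,-0.0108,0,0,0,0.1],[0.006,0,-0.0116,0,0,0,0.1],[0.0044,0,-0.0123,0,0,0,0.1]]'; python3 st.py
```

```text
time: 21.38
tool_pos: [0.6884, -0.0053, 0.1863]
tcp_rot: [-1.569, 0.0, 0.002]
wrist_force: [3.4, 4.6, 4.1]
width: 0.316
ang 17.4 r 99.4 z 0.1863 F [3.4 4.6 4.1] M [ 0.81 -0.49 -0.02] v 0.14 0.316 tilt [-0.0013  0.0017]
```

Nearly one full turn, smoothly. I continue into the second turn.

```bash
python3 -m handwheel '[[0.0028,0,-0.0128,0,0,0,0.1],[0.0011,0,-0.013,0,0,0,0.1],[-0.0007,0,-0.0131,0,0,0,0.1],[-0.0024,0,-0.0129,0,0,0,0.1],[-0.004,0,-0.0125,0,0,0,0.1],[-0.0056,0,-0.0118,0,0,0,0.1],[-0.0071,0,-0.011,0,0,0,0.1],[-0.0085,0,-0.01,0,0,0,0.1]]'; python3 st.py
```

```text
time: 22.38
tool_pos: [0.6646, -0.1046, 0.1866]
tcp_rot: [-1.572, -0.001, -0.0]
wrist_force: [4.4, -1.2, 3.0]
width: 0.309
ang -44.4 r 99.5 z 0.1866 F [ 4.4 -1.2  3. ] M [ 0.11 -0.79  0.03] v 0.13 0.309 tilt [ 0.0008 -0.0013]
```

```bash
python3 -m handwheel '[[-0.0097,-0.0001,-0.0088,0,0,0,0.1],[-0.0108,0,-0.0074,0,0,0,0.1],[-0.0116,0,-0.006,0,0,0,0.1],[-0.0123,0,-0.0044,0,0,0,0.1],[-0.0128,0,-0.0028,0,0,0,0.1],[-0.013,0,-0.0011,0,0,0,0.1],[-0.0131,0,0.0007,0,0,0,0.1],[-0.0129,0,0.0024,0,0,0,0.1]]'; python3 st.py
```

```text
time: 23.38
tool_pos: [0.5675, -0.1319, 0.1867]
tcp_rot: [-1.572, -0.0, -0.0]
wrist_force: [3.3, -0.4, 2.4]
width: 0.313
ang -105.0 r 100.3 z 0.1867 F [ 3.3 -0.4  2.4] M [ 0.17 -0.63  0.05] v 0.22 0.313 tilt [ 0.0002 -0.0009]
```

```bash
python3 -m handwheel '[[-0.0125,0,0.004,0,0,0,0.1],[-0.0118,0,0.0056,0,0,0,0.1],[-0.011,0,0.0071,0,0,0,0.1],[-0.01,0,0.0085,0,0,0,0.1],[-0.0088,0,0.0097,0,0,0,0.1],[-0.0074,0,0.0108,0,0,0,0.1],[-0.006,0,0.0116,0,0,0,0.1],[-0.0044,0,0.0123,0,0,0,0.1]]'; python3 st.py
```

```text
time: 24.38
tool_pos: [0.4964, -0.0622, 0.1868]
tcp_rot: [-1.573, -0.001, -0.0]
wrist_force: [3.3, -4.3, 0.1]
width: 0.313
ang -164.3 r 100.9 z 0.1868 F [ 3.3 -4.3  0.1] M [-0.75 -0.66 -0.  ] v 0.18 0.313 tilt [ 0.0007 -0.0021]
```

```bash
python3 -m handwheel '[[-0.0027,0.0001,0.0128,0,0,0,0.1],[-0.0011,0,0.013,0,0,0,0.1],[0.0007,0,0.0131,0,0,0,0.1],[0.0024,0,0.0129,0,0,0,0.1],[0.004,0,0.0125,0,0,0,0.1],[0.0056,0,0.0118,0,0,0,0.1],[0.0071,0,0.011,0,0,0,0.1],[0.0085,0,0.01,0,0,0,0.1]]'; python3 st.py
```

```text
time: 25.38
tool_pos: [0.5203, 0.0345, 0.1864]
tcp_rot: [-1.574, 0.0, 0.002]
wrist_force: [0.5, -6.2, 2.4]
width: 0.311
ang 136.5 r 100.9 z 0.1864 F [ 0.5 -6.2  2.4] M [-1.2 -0.3  0. ] v 0.15 0.311 tilt [-0.0015 -0.0032]
```

```bash
python3 -m handwheel '[[0.0097,0,0.0088,0,0,0,0.1],[0.0108,0,0.0074,0,0,0,0.1],[0.0116,0,0.0059,0,0,0,0.1],[0.0123,0,0.0044,0,0,0,0.1],[0.0128,0,0.0028,0,0,0,0.1],[0.013,0,0.0011,0,0,0,0.1],[0.0131,0,-0.0007,0,0,0,0.1],[0.0129,0,-0.0024,0,0,0,0.1]]'; python3 st.py
```

```text
time: 26.38
tool_pos: [0.618, 0.0621, 0.1864]
tcp_rot: [-1.571, 0.0, 0.0]
wrist_force: [-5.3, -2.4, 3.5]
width: 0.313
ang 75.9 r 100.1 z 0.1864 F [-5.3 -2.4  3.5] M [-0.56  0.8   0.01] v 0.22 0.313 tilt [-0.0002 -0.0004]
```

```bash
python3 -m handwheel '[[0.0125,0,-0.004,0,0,0,0.1],[0.0118,0,-0.0056,0,0,0,0.1],[0.011,0,-0.0071,0,0,0,0.1],[0.01,0,-0.0085,0,0,0,0.1],[0.0088,0,-0.0097,0,0,0,0.1],[0.0074,0,-0.0108,0,0,0,0.1],[0.006,0,-0.0116,0,0,0,0.1],[0.0044,0,-0.0123,0,0,0,0.1]]'; python3 st.py
```

```text
time: 27.38
tool_pos: [0.6895, -0.0084, 0.1865]
tcp_rot: [-1.572, -0.0, -0.0]
wrist_force: [-3.5, 1.5, 0.5]
width: 0.312
ang 15.5 r 99.7 z 0.1865 F [-3.5  1.5  0.5] M [ 0.37  0.81 -0.03] v 0.14 0.312 tilt [ 0.0004 -0.0007]
```

```bash
python3 -m handwheel '[[0.0028,0,-0.0128,0,0,0,0.1],[0.0011,0,-0.013,0,0,0,0.1],[-0.0007,0,-0.0131,0,0,0,0.1],[-0.0022,0,-0.0115,0,0,0,0.1],[-0.002,0,-0.0083,0,0,0,0.1],[-0.002,0,-0.0055,0,0,0,0.1],[-0.0012,0,-0.003,0,0,0,0.1],[-0.0006,0,-0.0014,0,0,0,0.1]]'; python3 st.py; python3 -m handwheel '[[0,0,0,0,0,0,0.1],[0,0,0,0,0,0,0.1]]'; python3 st.py
```

```text
time: 28.38
tool_pos: [0.6842, -0.0762, 0.1867]
tcp_rot: [-1.571, -0.001, -0.0]
wrist_force: [-3.5, 3.3, 0.3]
width: 0.315
ang -24.4 r 99.7 z 0.1867 F [-3.5  3.3  0.3] M [ 0.77  0.53 -0.07] v 0.02 0.315 tilt [ 0.0004 -0.0007]
time: 28.62
tool_pos: [0.6843, -0.0762, 0.1867]
tcp_rot: [-1.572, -0.001, 0.0]
wrist_force: [-3.4, 4.0, -0.2]
width: 0.309
ang -24.4 r 99.7 z 0.1867 F [-3.4  4.  -0.2] M [ 0.7   0.66 -0.  ] v 0.0 0.309 tilt [ 0.0003 -0.0009]
```

```bash
python3 -m handwheel '[[0,0,0,0,0,0,0.4],[0,0,0,0,0,0,0.7],[0,0,0,0,0,0,1],[0,0,0,0,0,0,1],[0,0,0,0,0,0,1],[0,0,0,0,0,0,1]]'; python3 st.py; python3 -m handwheel '[[0,-0.02,0,0,0,0,1],[0,-0.04,0,0,0,0,1],[0,-0.05,0,0,0,0,1],[0,-0.02,0,0,0,0,1],[0,0,0,0,0,0,1],[0,0,0,0,0,0,1],[0,0,0,0,0,0,1]]'
python3 - <<'E'
from h import *
c=cam('wrist');save('w20',c['image']);hub(c,.592,-.035,.208)
P=cloud(c);d=np.hypot(P[...,0]-.683,P[...,1]+.076)
m=P[(d<.03)&(abs(P[...,2]-.225)<.006)];print('knob',len(m),m.mean(0))
c=cam('scene');save('s20',c['image']);print(bot.read_state()['wrist_force'])
E
```

```text
time: 29.38
tool_pos: [0.6846, -0.0764, 0.1868]
tcp_rot: [-1.572, -0.001, -0.0]
wrist_force: [0.5, -0.2, 0.5]
width: 0.999
ang -24.4 r 100.0 z 0.1868 F [ 0.5 -0.2  0.5] M [ 0.01 -0.06  0.01] v 0.0 0.999 tilt [ 0.0008 -0.0011]
time: 30.25
tool_pos: [0.6833, -0.076, 0.3139]
tcp_rot: [-1.571, 0.003, 0.003]
wrist_force: [0.3, 0.0, 0.6]
width: 0.997
hub [ 0.5924 -0.0354  0.2079] ((592.5901489257812, -34.71072006225586), (46.17559814453125, 44.341217041015625), 65.57511138916016) 3365
knob 671 [ 0.68251668 -0.07545392  0.22375932]
[-0.1592148  -0.86462422 -0.04616871]
```

View pics/w20.png

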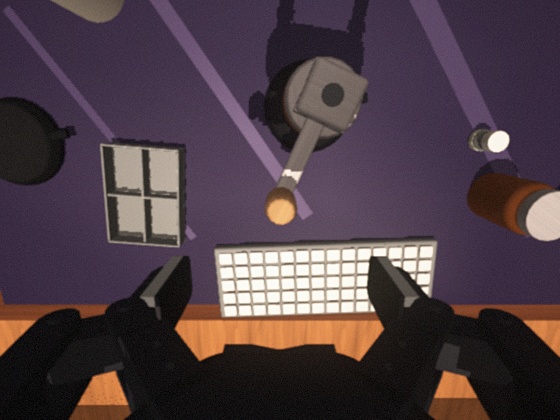

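View pics/s20.png

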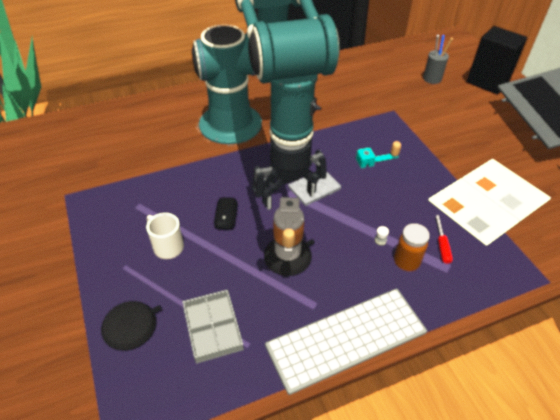

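The crank is still home: hub top at 0.208 m, arm at -24.4°, knob at (281,207) in the wrist view. Everything else in the scene view stands where it did, and the gripper is clear, so I hand in.

```bash
python3 -c "
from workcell import workorder
print(workorder.finish_job())"
```

```text
the job is handed in; nothing more can be done
None
```

The steel crank is home on the mill's spindle and has been turned about 2.09 turns clockwise. I handed the job in at about 30 s; it reports no verdict.

- **Fitting:** I lined the slot up with the pin by eye before lowering, so the crank went down over the pin without any turning. It touched the rim with about 9 N and rested at the expected height.
- **Turning:** I held the knob and turned at about 6 s per turn. The forces I read between moves (once a second) stayed under about 10 N, mostly a light push down; I did not see the peaks in between.
- **Last checks:** The hub top is at 0.208 m, so the crank is fully home, and its arm went from +8.4° to -24.4° over the two turns. The gripper is open and clear, with wrist force near zero. In the scene view the other things stand where they did. No check failed or disagreed.

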